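# Pinch the battery out of the work lamp and stand it on the charging pad

### The job

The work lamp, the yellow one with the red rocker switch, needs charging: pinch the two red side buttons of its battery pack together, pull the pack straight up out of the lamp, and stand it upright in the middle of the black charging pad with the green outline, then let go. Set it down rather than dropping it, and leave the identical pack in the blue work radio where it is.

Things in the scene. Friction and masses are not known exactly. Their poses are not given: they have to be found in the camera images.
- lamp_pack: The lamp's battery pack, dark upright block 72 (x) x 44 (y) x 100 mm, 0.28-0.5 kg. Origin: centre of its underside, z up; a red button on each y face. Stands in the fixed yellow lamp's well, 2 mm play, underside 12 mm and well rim 55 mm above the shelf. Other lamp parts: red switch towards its -x, lamp head towards its +x, both under 80 mm high. Raise it 60 mm to clear the rim.
- lamp_pack_left (a joint): Red button on the pack's +y face: 0 = out, 0.007 m = fully in; sprung, 3 N to start, 9 N fully in. Its face is 38 mm (x) x 26 mm tall, centred 74 mm above the underside, 9 mm proud: 62 mm over both faces, 48 mm with both in. A hook on it, low in the well, catches under the rim; the pack lifts only with both in 5 mm or more, and is carried by them.
- lamp_pack_right (a joint): The same button and hook on the pack's -y face: 0 = out, 0.007 m = fully in. Springs out when let go.
- charge_pad: Flat black charging pad fixed to the shelf, 130 mm along its x, 120 mm along its y, 10 mm thick, with a green outline (100 by 93 mm) on top. Origin: centre of its underside, on the shelf; z up, top at 10 mm. The pack may stand on it at any yaw.
- radio_pack: Identical pack latched in the fixed blue work radio, to be left alone; radio top 55 mm, knobs up to 67 mm above the shelf. Origin: centre of its underside, 12 mm above the shelf; z up.

How it is judged:
By the outcome, as a careful person would: the job done as asked, in the order asked, and still so for the second after the job is handed in, with the robot touching nothing.
It also fails if it takes over 38 s, if anything falls off the work surface, if the arm or the gripper's body presses on something with over 40 N, if the wrist force passes 120 N, or if a joint passes its speed limit or range.

### The arm

A 7-joint arm with a two-finger parallel gripper is mounted at the origin on the work surface. World frame = base frame: x ahead of the robot, y to its left, z up, the work surface at z = 0. Lengths are in m, angles in rad, forces in N, time in s.
With the tool pointing down it reaches from about 0.4 to 0.85 m from the base axis. Payload 10.4 kg.
Tool frame: the origin (TCP) lies midway between the tips of the shut fingers; the grasp point (between the pads) lies 19 mm behind it (manip.grasp_offset is the distance from the TCP to the grasp point, in m); z points along the fingers, y is the line along which they close (so a half turn about z gives the same grasp; the last joint's range is limited). The gripper opens to 85 mm and grips with 20 to 120 N. Pads are 22 mm wide; open, the fingers measure 114 mm over their backs; the gripper's body (76 mm by 85 mm) begins 54 mm behind the grasp point. The pads swing forward as they close: fully open they stand 13 mm farther back than shut.
Start: joints at [1.32, 0.332, -0.065, 1.46, 0.022, 1.35, -0.088], TCP at [0.141, -0.609, 0.231] pointing down, gripper open.
Joint ranges: [-2.6, 2.6], [-0.5, 2.12], [-1.47, 1.34], [0.16, 2.42], [-1.27, 4.41], [0.06, 2.06], [-2.6, 2.6]. Speed limits (rad/s): [2.22, 2.22, 2.79, 2.79, 3.14, 3.14, 3.14].

### API

Orientations are given as a unit quaternion [x, y, z, w].
In Python, from workcell import manip, camrig, job, get_obs gives the robot as it stands (manip), with the cameras (camrig), the job (job) and the readings as plain functions.
- The arm moves only by the tool advance, called after "Call:" in YAML: its name, and indented under it one key for each argument. Schema: {"type":"object","properties":{"rows":{"type":"array","items":{"type":"array","items":{"type":"array","items":{"type":"number"},"minItems":7,"maxItems":7},"minItems":1,"maxItems":20},"minItems":1,"maxItems":1},"grip_force":{"type":"number"},"only":{"type":"string"},"quiet":{"type":"boolean"},"lines":{"type":"string"}},"required":["rows"],"additionalProperties":false}. rows is a list that holds a single list of rows (three levels of brackets), with 1 to 20 rows, each of 7 numbers: a rotation vector rx, ry, rz in shares of 2 rad (1.0 is 2 rad), then dx, dy, dz in a scale on which 1.0 is 0.6 m, then the opening from 0.0 (shut) to 1.0 (fully open); each row is the pose to reach, as a shift and turn from the pose commanded when the call began, along the tool's axes at that moment; what a row does not reach only later rows make up. A row lasts 1/8 s, in which the tool goes at most 0.0625 m and 0.188 rad, less where a joint would pass 70% of its speed; a pose out of reach is approached as far as the arm can. The fingers move at their own pace and stop on an object; grip_force is the grip in N (left out, the last holds). Time passes only in rows, so rows that do not move let the fingers close. The tool returns the time, the measured TCP pose, the force, the opening and the grip force at its end. only (a regular expression) keeps the lines of the reply that match it, lines (a string "A,B") keeps lines A to B, and quiet returns only ok. Shift and turn numbers lie between -1 and 1, and a call with a number outside is refused. Input that does not fit is refused with a message, and nothing moves.
- get_obs(): the state, without advancing time (a new reading comes with each control period).
- camrig.camera(name): name is "side" or "top" or "wrist"; returns the picture (420x560x3 uint8, blue, green, red); there is no depth.
- camrig.calibration(name): a dict with "fx", "fy", "cx", "cy" (pixels), "world_from_camera" (4x4, takes a point from camera to world coordinates); the wrist camera has in their place "tool_from_camera" (4x4, takes a point from camera to tool coordinates, whose origin is the TCP and whose axes are the flange's). Camera axes: x right, y up, looking along -z (the intrinsics and any distortion apply to the point x, -y, -z); pixel columns grow to the right and rows downward; lengths in m; the calibration is good to about 2 mm. The wrist camera is an equidistant fisheye: a pixel r from the principal point sees the ray r / f radians off the axis. A picture is of the moment at which its call begins: read the wrist's pose just before it. calibration takes no time and is no camera call.
- job.hand_in(): hands the job in; it is judged then, once.
The state is a dict: "clock": time; "joint_pos": joint angles; "joint_velocities": joint speeds; "tau": joint torques, N m; "position": TCP position; "ee_rot": TCP orientation; "ft_force": force on the tool from outside, world axes, zero at the start; "torque": the same for the moment, N m; "grip_width": opening from 0.0 (shut) to 1.0 (fully open); "grasp_force": force on a finger pad.
Only numpy, scipy, OpenCV 4.12 (cv2) and the standard library are available. Lean on these libraries where they do the work, as an engineer would, in place of code of your own. Each camera call takes 0.05 s, during which the arm holds its last target. There are 200 camera calls.

## Working session

There is one attempt and no reset: what is moved stays moved. The work goes in short steps, Python scripts to look and compute and a tool call to move; the robot and the scene stay as the last step left them, time stands still between calls to the robot, and variables do not carry over. Pictures are saved under pics/ and viewed, at most 10 in all, crops included, and the job is handed in when it is done.

```bash
mkdir -p pics; ls; python3 - <<'E'
from workcell import manip, camrig, job, get_obs
import cv2,numpy as np
a=camrig.camera("top");b=camrig.camera("side")
cv2.imwrite("pics/top0.png",a);cv2.imwrite("pics/side0.png",b)
for n in("top","side","wrist"):print(n,camrig.calibration(n))
o=get_obs();print(o)
E
```

```text
pics
workcell.py
top {'fx': 449.06552785034455, 'fy': 449.06552785034455, 'cx': 277.0948442012637, 'cy': 207.22200079155277, 'world_from_camera': array([[-0.01275179,  0.98891031, -0.14796553,  0.37866538],
       [-0.99983007, -0.01064018,  0.01505377, -0.00189622],
       [ 0.01331245,  0.14813235,  0.98887794,  0.92048286],
       [ 0.        ,  0.        ,  0.        ,  1.        ]])}
side {'fx': 380.6900782159733, 'fy': 380.6900782159733, 'cx': 279.99855212611465, 'cy': 217.9850369266972, 'world_from_camera': array([[-0.97700815,  0.16348988, -0.13684346,  0.41768524],
       [-0.21273557, -0.70512987,  0.67641366,  0.48439231],
       [ 0.01409437,  0.68997313,  0.72369775,  0.55281565],
       [ 0.        ,  0.        ,  0.        ,  1.        ]])}
wrist {'fx': 325.19226210127806, 'fy': 325.19226210127806, 'cx': 280.32019162887417, 'cy': 210.35584978842707, 'tool_from_camera': array([[-1.22108846e-03,  9.48959390e-01,  3.15395918e-01,
         8.12382554e-02],
       [ 9.99999125e-01,  1.31940868e-03, -9.82189682e-05,
        -1.21420619e-05],
       [-5.09341923e-04,  
[... 196 characters left out ...]
.3328192 , -0.06467175,  1.4608748 ,  0.02161791,
        1.34990674, -0.08851581]), 'joint_velocities': array([ 5.30521235e-04, -2.32694545e-03,  1.59333522e-03, -2.07176932e-03,
        8.10390158e-04,  3.01926449e-04,  6.81052274e-05]), 'tau': array([ 2.03418836e-03, -6.26746988e+01,  4.95536893e-02, -3.92431247e+01,
        1.63866120e-02,  6.97735770e-03, -2.56681221e-05]), 'position': array([ 0.14104084, -0.60852313,  0.23058052]), 'ee_rot': array([ 9.93521445e-01,  1.13642896e-01, -1.17513403e-04, -6.45589882e-04]), 'ft_force': array([-0.17431941, -0.11124697,  0.00949112]), 'torque': array([-0.02792598,  0.05277355,  0.0206782 ]), 'grasp_force': 0.0, 'grip_width': 0.9999528286729353}
```

View pics/top0.png

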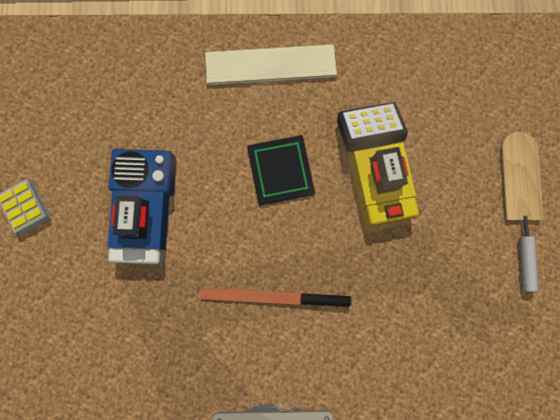

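View pics/side0.png

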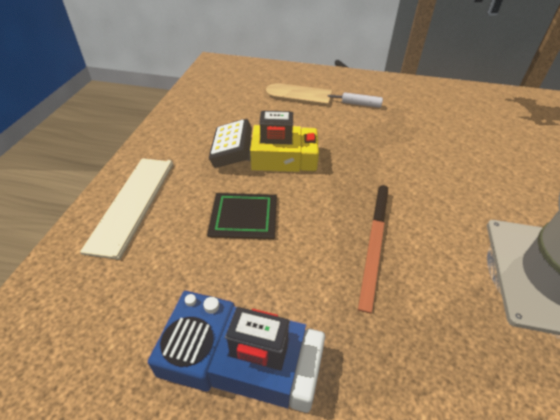

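The top view shows the lamp's pack top at about (389,171) with red buttons at (375,170) and (404,165). The pad is at (281,169) and the radio at (130,215). The side view agrees. Next I'll measure these.

```bash
cat > h.py <<'E'
import cv2,numpy as np
from workcell import manip, camrig, job, get_obs
from scipy.spatial.transform import Rotation as R
def T_wrist(o):
    T=np.eye(4);T[:3,:3]=R.from_quat(o["ee_rot"]).as_matrix();T[:3,3]=o["position"];return T@camrig.calibration("wrist")["tool_from_camera"]
def cast(uv,z,name,T=None):
    c=camrig.calibration(name);uv=np.atleast_2d(uv).astype(float)
    x=(uv[:,0]-c["cx"])/c["fx"];y=(uv[:,1]-c["cy"])/c["fy"]
    if name=="wrist":
        r=np.hypot(x,y)+1e-12;d=np.c_[x/r*np.sin(r),-y/r*np.sin(r),-np.cos(r)]
    else: T=c["world_from_camera"];d=np.c_[x,-y,-np.ones_like(x)]
    d=d@T[:3,:3].T;p=T[:3,3];return p+d*((z-p[2])/d[:,2])[:,None]
def masks(im):
    h=cv2.cvtColor(im,cv2.COLOR_BGR2HSV)
    return dict(red=cv2.inRange(h,(0,150,110),(6,255,255))|cv2.inRange(h,(174,150,110),(180,255,255)),
      green=cv2.inRange(h,(45,80,50),(90,255,255)),dark=cv2.inRange(h,(0,0,0),(180,255,60)),white=cv2.inRange(h,(0,0,140),(180,60,255)))
def blobs(m,mn=15):
    return [c for c in cv2.findContours(m,cv2.RETR_EXTERNAL,cv2.CHAIN_APPROX_NONE)[0] if cv2.contourArea(c)>=mn]
E
python3 - <<'E'
from h import *
im=cv2.imread("pics/top0.png");m=masks(im)
g=m["green"].copy();pts=np.argwhere(g[120:220,230:330])[:,::-1]+[230,120]
w=cast(pts,.01,"top")[:,:2].astype(np.float32);print("pad",cv2.minAreaRect(w))
for c in blobs(m["red"],6):
    x,y,ww,hh=cv2.boundingRect(c)
    if 330<x<430:
        r=cv2.minAreaRect(cast(c[:,0],.097,"top")[:,:2].astype(np.float32));print("red",x,y,ww,hh,r)
k=m["white"][140:200,365:415]
for c in blobs(k,10):
    print("white",cv2.boundingRect(c),cv2.minAreaRect(cast(c[:,0]+[365,140],.112,"top")[:,:2].astype(np.float32)))
k=m["dark"].copy()
for c in blobs(k[140:200,365:415]):
    print("dark",cv2.boundingRect(c),cv2.minAreaRect(cast(c[:,0]+[365,140],.112,"top")[:,:2].astype(np.float32)))
E
```

```text
pad ((0.5956166982650757, -0.023873407393693924), (0.10372260957956314, 0.0967937707901001), 10.612950325012207)
red 388 205 14 11 ((0.4937457740306854, -0.2325446605682373), (0.01680317334830761, 0.025111541152000427), 10.644967079162598)
red 372 161 8 20 ((0.5696967244148254, -0.2012578547000885), (0.03735719993710518, 0.009706073440611362), 6.667535305023193)
red 402 157 6 18 ((0.5790746212005615, -0.2554786801338196), (0.033465396612882614, 0.003259005257859826), 10.717222213745117)
white (18, 13, 20, 28) ((0.5742214918136597, -0.2287546545267105), (0.04992358759045601, 0.02628196030855179), 10.434678077697754)
```

```bash
cat >> h.py <<'E'
def delta(p,yaw):
    o=get_obs();Rm=R.from_quat(o["ee_rot"])
    q=R.from_euler("z",yaw)*R.from_quat([1,0,0,0])
    print("pos",o["position"].round(4),"shift",Rm.inv().apply(np.array(p)-o["position"]).round(4),"rot",(Rm.inv()*q).as_rotvec().round(4),"t",o["clock"])
E
python3 -c "
from h import *
delta([.574,-.229,.22],np.radians(10.5))"
```

```text
pos [ 0.141  -0.6085  0.2306] shift [ 0.5075 -0.2719  0.0109] rot [-0.0013  0.0001  0.0445] t 0.1
```

Careful with the scale: shifts go in shares of 0.6 m and turns go in shares of 2 rad. That gives: 0.5075 m / 0.6 = 0.8458, -0.272 m / 0.6 = -0.4533, 0.0445 rad / 2 = 0.0223.

Call:
advance:
  rows:
    - [[0, 0, 0.01, 0.4233, -0.2267, 0.0083, 1], [0, 0, 0.0223, 0.8458, -0.4533, 0.0183, 1], [0, 0, 0.0223, 0.8458, -0.4533, 0.0183, 1], [0, 0, 0.0223, 0.8458, -0.4533, 0.0183, 1], [0, 0, 0.0223, 0.8458, -0.4533, 0.0183, 1], [0, 0, 0.0223, 0.8458, -0.4533, 0.0183, 1], [0, 0, 0.0223, 0.8458, -0.4533, 0.0183, 1], [0, 0, 0.0223, 0.8458, -0.4533, 0.0183, 1], [0, 0, 0.0223, 0.8458, -0.4533, 0.0183, 1], [0, 0, 0.0223, 0.8458, -0.4533, 0.0183, 1], [0, 0, 0.0223, 0.8458, -0.4533, 0.0183, 1], [0, 0, 0.0223, 0.8458, -0.4533, 0.0183, 1], [0, 0, 0.0223, 0.8458, -0.4533, 0.0183, 1], [0, 0, 0.0223, 0.8458, -0.4533, 0.0183, 1]]
  grip_force: 50

```text
clock: 1.85
position: [0.5736, -0.2302, 0.2205]
ee_rot: [0.996, 0.091, 0.0, 0.0]
ft_force: [-1.1, -0.3, -0.2]
grip_width: 0.999
grasp_force: 0.0
```

```bash
python3 - <<'E'
from h import *
o=get_obs();im=camrig.camera("wrist");cv2.imwrite("pics/w1.png",im);T=T_wrist(o)
print(o["position"],o["clock"])
for k,z in(("red",.097),("white",.112)):
  for c in blobs(masks(im)[k],40):
    r=cv2.minAreaRect(cast(c[:,0],z,"wrist",T)[:,:2].astype(np.float32))
    if abs(r[0][0]-.55)<.1 and abs(r[0][1]+.23)<.06: print(k,cv2.boundingRect(c),np.round(r[0],4),np.round(r[1],4),r[2])
delta([.574,-.229,.16],np.radians(10.5))
E
```

```text
[ 0.57358893 -0.23024956  0.22052865] 1.85
red (265, 255, 24, 17) [ 0.516  -0.2372] [0.0167 0.0214] 10.41074275970459
red (303, 177, 9, 46) [ 0.5801 -0.2526] [0.0401 0.0068] 10.023730278015137
red (240, 177, 9, 46) [ 0.5704 -0.1994] [0.0401 0.0068] 10.62401294708252
white (259, 179, 34, 59) [ 0.5723 -0.2267] [0.0496 0.0263] 10.261746406555176
pos [ 0.5737 -0.23    0.2205] shift [ 0.0004 -0.0009  0.0605] rot [ 0.0004 -0.0001 -0.0011] t 1.9
```

View pics/w1.png

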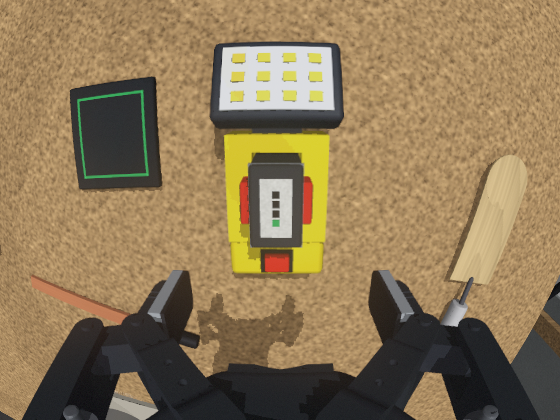

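The wrist view shows the lamp pack centred at about (276,207) between red buttons at x≈245 and 308. Yaw is 10.4°, and the centre comes out near (0.5745, -0.227), matching the top view. I'll descend from here.

```bash
python3 -c "
from h import *
delta([.5745,-.2268,.063],np.radians(10.4))"
```

```text
pos [ 0.5737 -0.23    0.2205] shift [ 0.0013 -0.0031  0.1575] rot [ 0.0004 -0.0001  0.0007] t 1.9
```

Converted, 0.157 m / 0.6 = 0.2617, 0.14 m / 0.6 = 0.2333.

Call:
advance:
  rows:
    - [[0, 0, 0, 0.0017, -0.005, 0.05, 1], [0, 0, 0, 0.0017, -0.005, 0.1, 1], [0, 0, 0, 0.0017, -0.005, 0.15, 1], [0, 0, 0, 0.0017, -0.005, 0.1917, 1], [0, 0, 0, 0.0017, -0.005, 0.2333, 1], [0, 0, 0, 0.0017, -0.005, 0.2617, 1], [0, 0, 0, 0.0017, -0.005, 0.2617, 1], [0, 0, 0, 0.0017, -0.005, 0.2617, 1]]
  grip_force: 50

```text
clock: 2.9
position: [0.5752, -0.2264, 0.0644]
ee_rot: [0.996, 0.091, 0.001, 0.0]
ft_force: [-0.1, -0.3, -0.8]
grip_width: 1.0
grasp_force: 0.0
```

```bash
python3 - <<'E'
from h import *
cv2.imwrite("pics/s2.png",cv2.resize(camrig.camera("side")[80:200,190:350],None,fx=4,fy=4)); cv2.imwrite("pics/w2.png",camrig.camera("wrist"))
E
```

```text
(no output)
```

View pics/w2.png

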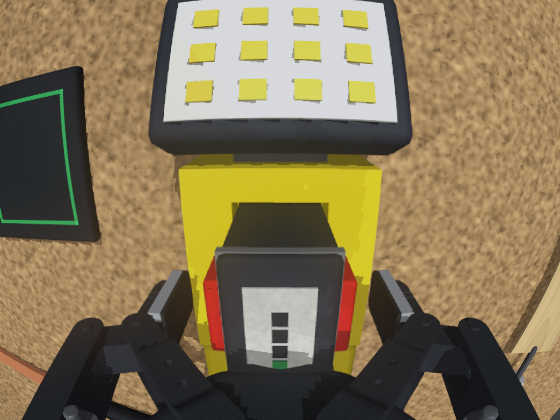

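The fingers straddle both red buttons evenly: the buttons are at (212,300) and (347,300), the pads at (180,300) and (385,300). Now I'll close the gripper.

Call:
advance:
  rows:
    - [[0, 0, 0, 0, 0, 0, 0], [0, 0, 0, 0, 0, 0, 0], [0, 0, 0, 0, 0, 0, 0], [0, 0, 0, 0, 0, 0, 0], [0, 0, 0, 0, 0, 0, 0], [0, 0, 0, 0, 0, 0, 0], [0, 0, 0, 0, 0, 0, 0], [0, 0, 0, 0, 0, 0, 0]]
  grip_force: 50

```text
clock: 4.0
position: [0.5756, -0.2262, 0.0654]
ee_rot: [0.996, 0.092, 0.001, 0.001]
ft_force: [-3.5, 2.1, 13.7]
grip_width: 0.511
grasp_force: 52.0
```

```bash
python3 - <<'E'
from h import *
a=cv2.resize(camrig.camera("side")[80:200,190:350],None,fx=4,fy=4,interpolation=3); b=camrig.camera("wrist")[150:420]
b=cv2.resize(b,(640,308));s=a[60:340];cv2.imwrite("pics/c3.png",np.vstack([s,b]))
E
```

```text
(no output)
```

View pics/c3.png

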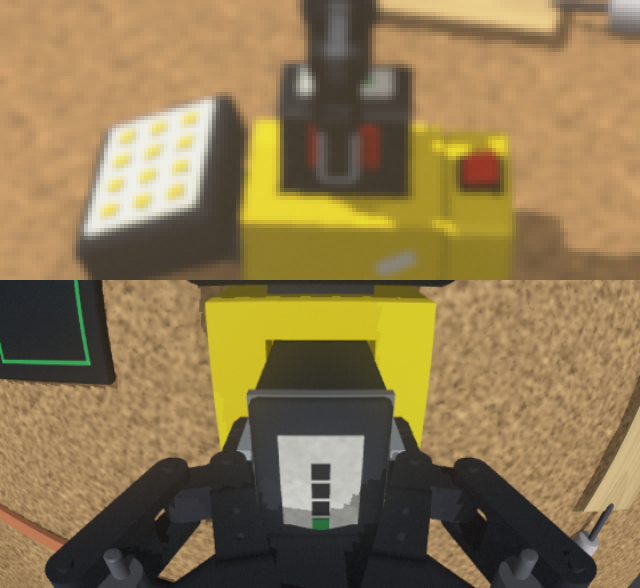

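The pads sit on the red buttons and the buttons are pushed in: red shows either side of the finger at (345,150) in the crop. I'll try a short, gentle lift.

Converted, -0.012 m / 0.6 = -0.02, -0.008 m / 0.6 = -0.0133.

Call:
advance:
  rows:
    - [[0, 0, 0, 0, 0, -0.0067, 0], [0, 0, 0, 0, 0, -0.0133, 0], [0, 0, 0, 0, 0, -0.02, 0], [0, 0, 0, 0, 0, -0.02, 0]]
  grip_force: 50

```text
clock: 4.6
position: [0.5747, -0.2262, 0.0755]
ee_rot: [0.996, 0.091, 0.0, 0.0]
ft_force: [-0.3, 0.5, -4.5]
grip_width: 0.51
grasp_force: 52.5
```

The force is just the pack's weight (about 4.5 N), so the latches are free. I'll keep going straight up.

Converted, -0.1 m / 0.6 = -0.1667, -0.085 m / 0.6 = -0.1417.

Call:
advance:
  rows:
    - [[0, 0, 0, 0, 0, -0.02, 0], [0, 0, 0, 0, 0, -0.0417, 0], [0, 0, 0, 0, 0, -0.0667, 0], [0, 0, 0, 0, 0, -0.0917, 0], [0, 0, 0, 0, 0, -0.1167, 0], [0, 0, 0, 0, 0, -0.1417, 0], [0, 0, 0, 0, 0, -0.1667, 0], [0, 0, 0, 0, 0, -0.1667, 0]]
  grip_force: 50

```text
clock: 5.6
position: [0.5753, -0.2264, 0.1769]
ee_rot: [0.996, 0.091, 0.001, 0.001]
ft_force: [-0.4, 0.1, -4.2]
grip_width: 0.511
grasp_force: 52.5
```

```bash
python3 - <<'E'
from h import *
im=camrig.camera("side");cv2.imwrite("pics/s4.png",im)
T=camrig.camera("top");cv2.imwrite("pics/t4.png",T)
o=get_obs();im=camrig.camera("wrist");cv2.imwrite("pics/w4.png",im);W=T_wrist(o)
for c in blobs(masks(im)["green"],3):
    pts=cast(c[:,0],.01,"wrist",W);r=cv2.minAreaRect(pts[:,:2].astype(np.float32));print(cv2.boundingRect(c),r)
delta([.5956,-.0239,.168],np.radians(10.6))
E
```

```text
(273, 358, 15, 11) ((0.34928879141807556, -0.2672000229358673), (0.019110562279820442, 0.01831619255244732), 10.394303321838379)
(58, 89, 79, 100) ((0.5937603712081909, -0.022507846355438232), (0.10079741477966309, 0.09422558546066284), 10.468578338623047)
pos [ 0.5742 -0.2261  0.1747] shift [ 0.0579 -0.1949  0.0067] rot [-0.0004  0.0009 -0.0017] t 5.75
```

View pics/s4.png

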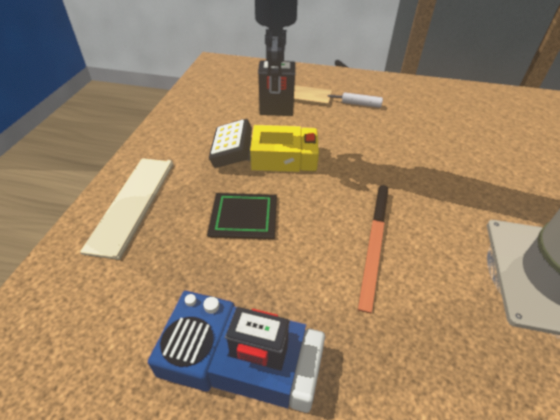

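View pics/w4.png

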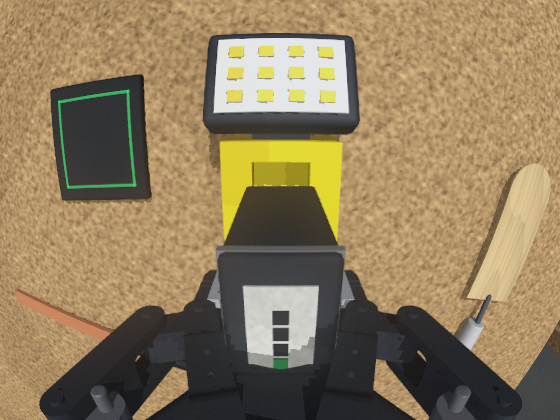

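The pack is upright and clear of the well; the empty well is at (279,140) in the side view, and the radio pack is untouched. The wrist camera puts the pad centre at (0.594, -0.0225), close to the top view's figure. I'll move across level.

Converted, -0.196 m / 0.6 = -0.3267, -0.183 m / 0.6 = -0.305.

Call:
advance:
  rows:
    - [[0, 0, 0, 0.0067, -0.025, 0, 0], [0, 0, 0, 0.02, -0.0667, 0, 0], [0, 0, 0, 0.0333, -0.1167, 0, 0], [0, 0, 0, 0.0483, -0.1667, 0, 0], [0, 0, 0, 0.0617, -0.2167, 0, 0], [0, 0, 0, 0.0767, -0.2667, 0, 0], [0, 0, 0, 0.0867, -0.305, 0, 0], [0, 0, 0, 0.0933, -0.3267, 0, 0], [0, 0, 0, 0.0933, -0.3267, 0, 0], [0, 0, 0, 0.0933, -0.3267, 0, 0], [0, 0, 0, 0.0933, -0.3267, 0, 0]]
  grip_force: 50

```text
clock: 7.12
position: [0.5938, -0.0245, 0.1752]
ee_rot: [0.996, 0.091, -0.0, 0.0]
ft_force: [-0.1, 0.2, -3.7]
grip_width: 0.509
grasp_force: 52.5
```

```bash
python3 -c "
from h import *
delta([.5945,-.0232,.063],np.radians(10.4))"
```

```text
pos [ 0.5938 -0.0245  0.1752] shift [ 0.0009 -0.0012  0.1122] rot [0.0004 0.0003 0.    ] t 7.125
```

Lowering to about 10 mm above contact, then slowly from there.

Converted, 0.102 m / 0.6 = 0.17, 0.1 m / 0.6 = 0.1667.

Call:
advance:
  rows:
    - [[0, 0, 0, 0.0017, -0.0017, 0.0333, 0], [0, 0, 0, 0.0017, -0.0017, 0.075, 0], [0, 0, 0, 0.0017, -0.0017, 0.1167, 0], [0, 0, 0, 0.0017, -0.0017, 0.1467, 0], [0, 0, 0, 0.0017, -0.0017, 0.1667, 0], [0, 0, 0, 0.0017, -0.0017, 0.17, 0], [0, 0, 0, 0.0017, -0.0017, 0.17, 0], [0, 0, 0, 0.0017, -0.0017, 0.17, 0]]
  grip_force: 50

```text
clock: 8.12
position: [0.5953, -0.0221, 0.0741]
ee_rot: [0.996, 0.091, 0.001, 0.0]
ft_force: [-0.2, 0.6, -3.1]
grip_width: 0.514
grasp_force: 52.5
```

Converted, 0.006 m / 0.6 = 0.01, 0.004 m / 0.6 = 0.0067.

Call:
advance:
  rows:
    - [[0, 0, 0, 0, 0, 0.0033, 0], [0, 0, 0, 0, 0, 0.0067, 0], [0, 0, 0, 0, 0, 0.01, 0], [0, 0, 0, 0, 0, 0.01, 0]]
  grip_force: 50

```text
clock: 8.62
position: [0.5946, -0.0221, 0.0671]
ee_rot: [0.996, 0.092, -0.0, 0.0]
ft_force: [0.9, -0.8, -4.8]
grip_width: 0.517
grasp_force: 52.4
```

Call:
advance:
  rows:
    - [[0, 0, 0, 0, 0, 0.0017, 0], [0, 0, 0, 0, 0, 0.0033, 0], [0, 0, 0, 0, 0, 0.0033, 0]]
  grip_force: 50

```text
clock: 9.0
position: [0.5946, -0.0221, 0.0652]
ee_rot: [0.996, 0.092, -0.0, 0.0]
ft_force: [-0.1, -0.6, -3.8]
grip_width: 0.511
grasp_force: 52.4
```

Converted, 0.002 m / 0.6 = 0.0033, 0.001 m / 0.6 = 0.0017.

Call:
advance:
  rows:
    - [[0, 0, 0, 0, 0, 0.0017, 0], [0, 0, 0, 0, 0, 0.0033, 0], [0, 0, 0, 0, 0, 0.0033, 0]]
  grip_force: 50

```text
clock: 9.38
position: [0.5948, -0.0221, 0.0635]
ee_rot: [0.996, 0.092, 0.0, 0.0]
ft_force: [-1.4, 0.1, -0.6]
grip_width: 0.512
grasp_force: 52.9
```

Call:
advance:
  rows:
    - [[0, 0, 0, 0, 0, 0.0017, 0], [0, 0, 0, 0, 0, 0.0017, 0]]
  grip_force: 50

```text
clock: 9.62
position: [0.5949, -0.022, 0.0635]
ee_rot: [0.996, 0.092, 0.0, 0.0]
ft_force: [-6.0, -0.0, 9.3]
grip_width: 0.51
grasp_force: 54.2
```

The pack is on the pad at the expected height. I'll ease off the press, then open gradually.

Converted, -0.0007 m / 0.6 = -0.0012.

Call:
advance:
  rows:
    - [[0, 0, 0, 0, 0, -0.0012, 0], [0, 0, 0, 0, 0, -0.0012, 0]]
  grip_force: 20

```text
clock: 9.88
position: [0.5949, -0.022, 0.0635]
ee_rot: [0.996, 0.092, 0.0, 0.0]
ft_force: [-3.3, 0.2, 6.2]
grip_width: 0.514
grasp_force: 53.7
```

Call:
advance:
  rows:
    - [[0, 0, 0, 0, 0, 0, 0.56], [0, 0, 0, 0, 0, 0, 0.62], [0, 0, 0, 0, 0, 0, 0.7], [0, 0, 0, 0, 0, 0, 0.8], [0, 0, 0, 0, 0, 0, 0.9], [0, 0, 0, 0, 0, 0, 1], [0, 0, 0, 0, 0, 0, 1], [0, 0, 0, 0, 0, 0, 1], [0, 0, 0, 0, 0, 0, 1]]
  grip_force: 20

```text
clock: 11.0
position: [0.5947, -0.0221, 0.063]
ee_rot: [0.996, 0.092, 0.0, 0.0]
ft_force: [0.6, 0.3, 0.2]
grip_width: 0.997
grasp_force: 0.0
```

```bash
python3 - <<'E'
from h import *
cv2.imwrite("pics/c5.png",np.vstack([camrig.camera("side")[120:260],camrig.camera("wrist")]))
E
```

```text
(no output)
```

View pics/c5.png

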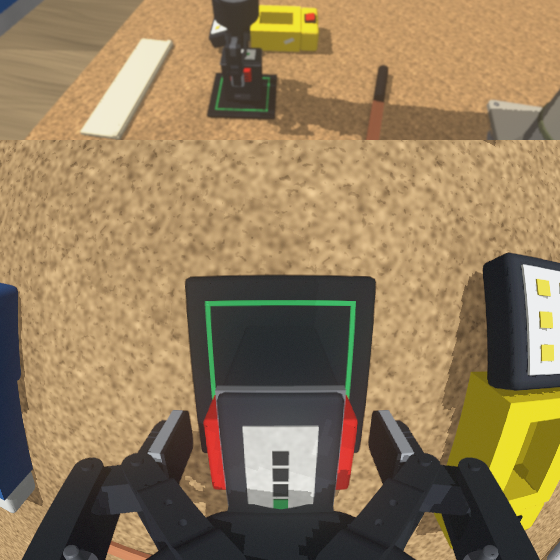

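The pack stands upright on the pad with the buttons out and the fingers clear on both sides. I'll go straight up and check it.

Converted, -0.17 m / 0.6 = -0.2833, -0.16 m / 0.6 = -0.2667.

Call:
advance:
  rows:
    - [[0, 0, 0, 0, 0, -0.0333, 1], [0, 0, 0, 0, 0, -0.0833, 1], [0, 0, 0, 0, 0, -0.1333, 1], [0, 0, 0, 0, 0, -0.2, 1], [0, 0, 0, 0, 0, -0.2667, 1], [0, 0, 0, -0.1, 0, -0.2833, 1], [0, 0, 0, -0.2, 0, -0.2833, 1], [0, 0, 0, -0.2, 0, -0.2833, 1], [0, 0, 0, -0.2, 0, -0.2833, 1], [0, 0, 0, -0.2, 0, -0.2833, 1]]

```text
clock: 12.35
position: [0.4778, -0.0434, 0.2336]
ee_rot: [0.996, 0.092, 0.001, -0.0]
ft_force: [0.9, -1.4, -0.2]
grip_width: 0.998
grasp_force: 0.0
```

```bash
python3 - <<'E'
from h import *
o=get_obs();im=camrig.camera("wrist");W=T_wrist(o);s=camrig.camera("side")
cv2.imwrite("pics/c6.png",np.vstack([s[100:300],im[:390]]))
m=masks(im)
for k,z in(("green",.01),("white",.11),("red",.095)):
  for c in blobs(m[k],40):
    r=cv2.minAreaRect(cast(c[:,0],z,"wrist",W)[:,:2].astype(np.float32))
    if abs(r[0][1]+.02)<.07: print(k,cv2.boundingRect(c),np.round(r[0],4),np.round(r[1],4),r[2])
E
```

```text
green (238, 31, 86, 89) [ 0.5934 -0.0223] [0.1013 0.0946] 10.49731731414795
white (265, 34, 33, 61) [ 0.5922 -0.0228] [0.05   0.0256] 10.529399871826172
red (309, 45, 9, 44) [ 0.5971 -0.0494] [0.038  0.0068] 10.642867088317871
red (244, 45, 10, 43) [0.5876 0.0042] [0.0371 0.0076] 10.35434341430664
```

View pics/c6.png

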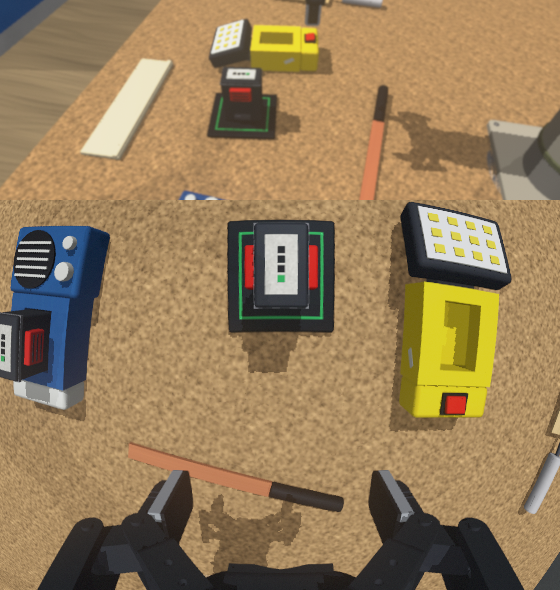

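The pack stands upright and within about 1–2 mm of the pad centre (pack ≈ (0.592, -0.0226), pad ≈ (0.5934, -0.0223)). The lamp well is empty, the radio pack is untouched, and the gripper is clear.

```bash
python3 -c "
from workcell import manip, camrig, job, get_obs
print(job.hand_in())"
```

```text
the job is handed in; nothing more can be done
None
```

The lamp's pack is standing upright within about 2 mm of the charging pad's centre, released with the gripper clear; the radio pack was left alone, and I handed the job in at about 12.5 s on the robot's clock.

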